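# Tip the rejected chokes through the bin's flap

## Task

Empty the red cup of rejected chokes into the grey reject bin: take the cup by its upright grip tab, press the sprung flap in the bin's top open with the cup's front lip, and tip both chokes through. Then stand the empty red cup upright on the worktop again, anywhere beside the bin, and let go of it.

Things in the scene. Friction and masses are not known exactly. Their poses are not given: they have to be found in the camera images.
- red_cup: Red pouring cup (its blue twin is not part of the job), 100 x 54 mm, 0.1 kg. Origin: underside, middle of the flat floor, z up; walls 3 thick, 36 high. Floor flat x -25..25, then a 25 degree ramp up to the open lip at x -63 (underside z 18). Grip tab on the back wall: upright plate centred x 31, y 0, 12 thick (x), 36 wide (y), top z 92; pinch it above the walls, fingers closing along x.
- bin: Grey reject bin, fixed, 150 (x) x 116 (y) x 140 mm high; red panel on its -x front. Origin: underside centre, z up. Port in the top, 110 (x) x 92 (y), centred, shut by a metal flap 2 below the top, hinged at x +57, free edge (red stripe) at x -53; swings only down, to 66 degrees, spring-shut (0.7 to 2 N at its middle; chokes alone do not open it). Pour towards -x, cup tab on the hinge side.
- choke_a: Rejected choke in the red cup: smooth black drum core with copper winding, 20 mm diameter, 14 high, 16 g, origin in the centre of an end face. Slides easily: stays in the cup up to about 25 degrees of tip (lip, cup -x, down), slides out over ramp and lip at 45 to 50.
- choke_b: Second rejected choke in the red cup, same shape and origin. Both slide over the opened flap into the bin when the cup, tipped 50 degrees, has its lip about 60 mm from the flap's hinge line and 35 mm below the bin's top; tip it while lowering, as a level cup would strike the bin's frame.
There are look-alikes about, which are no part of the job. There is more than one size of the red_cup; the one meant has the size given above.

How it is judged (in metres and radians):
On the way, in this order (a step that is already met when the one before it is completed fails the run):
1. the red cup, tipped lip down by more than 12 degrees, presses on the bin's flap (over 0.4 N for 0.1 s) over the port (contact force between red_cup and bin above 0.4 N and angle between red_cup's own z axis and vertical above 0.21 rad and horizontal distance between red_cup and bin below 0.12 m), for 0.1 s.
2. both rejected chokes are down inside the bin (x of choke_a in the frame of bin between -0.073 and 0.073 m and y of choke_a in the frame of bin between -0.056 and 0.056 m and z of each of choke_a, choke_b in the frame of bin below 0.07 m and x of choke_b in the frame of bin between -0.073 and 0.073 m and y of choke_b in the frame of bin between -0.056 and 0.056 m), for 0.2 s.
At the end, for the whole second after the job is handed in: Both rejected chokes lie at rest inside the bin, under the flap (within its walls, less than 70 mm above its underside), and the red cup stands released and still on the worktop, upright within 10 degrees (all of step 2 and height (world z) of red_cup between -0.01 and 0.012 m and angle between red_cup's own z axis and vertical below 0.17 rad and linear speed of red_cup below 0.03 m/s and linear speed of each of choke_a, choke_b below 0.05 m/s); the robot touches nothing.
It also fails if it takes over 54 s, if anything falls off the work surface, if the arm or the gripper's body presses on something with over 40 N, if the wrist force passes 120 N, or if a joint passes its speed limit or range.

## Robot

A 7-joint arm with a two-finger parallel gripper is mounted at the origin on a cart in front of the work surface, level with it; the furniture and walls round the work are solid. World frame = base frame: x ahead of the robot, y to its left, z up, the work surface at z = 0. Lengths are in mm, angles in rad, forces in N, time in s.
With the tool pointing down it reaches from about 400 to 875 mm from the base axis. Payload 4.4 kg.
Tool frame: the origin (TCP) lies at the very end of the fingers, on their centre line; the grasp point (between the pads) lies 19 mm behind it; z points along the fingers, y is the line along which they close (so a half turn about z gives the same grasp; the last joint's range is limited). The gripper opens to 85 mm and grips with 20 to 120 N. Pads are 22 mm wide; open, the fingers measure 114 mm over their backs; the gripper's body (76 mm by 85 mm) begins 54 mm behind the grasp point. The pads swing forward as they close: fully open they stand 13 mm farther back than shut.
Start: joints at [1.259, 0.628, 0.038, 1.517, -0.027, 0.996, -0.02], TCP at [158.193, -630.47, 231.313] pointing down, gripper open.
Joint ranges: [-3.06, 3.06], [-0.37, 2.12], [-1.25, 1.32], [0.18, 2.47], [-1.1, 4.24], [0.23, 1.98], [-2.94, 2.94]. Speed limits (rad/s): [2.57, 2.57, 3.14, 3.14, 3.14, 3.14, 3.14].

## Interface

Orientations are given as [roll, pitch, yaw] about the fixed x, y, z axes, in that order (R = Rz(yaw) Ry(pitch) Rx(roll)).
In Python, from cell import read_state, get_image, camera_info, finish_job gives the robot as it stands.
- The arm moves only by the tool play_rows, never from a script. Its argument "deltas" is one flat list of numbers, 7 for each row, row after row: the shift along the tool's x, y, z in mm, then the turn, a rotation vector about the tool's x, y, z in rad, then the opening, from 0 (shut) to 1 (fully open). In form: [dx, dy, dz, ax, ay, az, grip, dx, dy, dz, ax, ay, az, grip, ...]. A call has 1 to 10 rows; each row is the pose to reach, as a shift and turn from the pose commanded when the call began, along the tool's axes at that moment; what a row does not reach only later rows make up. A row lasts 1/8 s, in which the tool goes at most 62.5 mm and 10.7 degrees, less where a joint would pass 70% of its speed; a pose out of reach is approached as far as the arm can. A call with a gripper value outside its range is refused whole. The fingers move at their own pace and stop on an object; the grip force is fixed at half the most. Time passes only in rows, so rows that repeat a pose let the fingers close. It gives the time, the measured TCP pose, the force, the opening and the grip force at its end, in the units of the state.
- read_state(): the state, without advancing time (a new reading comes with each control period).
- get_image(name): name is "side" or "top" or "wrist"; returns the picture (480x640x3 uint8, red, green, blue); there is no depth.
- camera_info(name): a dict with "fx", "fy", "cx", "cy" (pixels), "T" (4x4, takes a point from camera to world coordinates). Camera axes: x right, y down, z forward; pixel columns grow to the right and rows downward; lengths in mm; the calibration is good to about 2 mm. The wrist camera is an equidistant fisheye: a pixel r from the principal point sees the ray r / f radians off the axis. A picture is of the moment at which its call begins: read the wrist's pose just before it. camera_info takes no time and is no camera call; for the wrist camera it gives the pose at the moment of the call.
- finish_job(): hands the job in; it is judged then, once.
The state is a dict: "clock": time; "qpos": joint angles; "qd": joint speeds; "tau": joint torques, N m; "eef_pos": TCP position; "tool_rot": TCP orientation; "force": force on the tool from outside, world axes, zero at the start; "torque": the same for the moment, N m; "width": finger opening in mm; "gripper_force": force on a finger pad.
Only numpy, scipy, OpenCV 4.12 (cv2) and the standard library are available. Lean on these libraries where they do the work, as an engineer would, in place of code of your own. Each camera call takes 0.05 s, during which the arm holds its last target. There are 200 camera calls.

## Working session

There is one attempt and no reset: what is moved stays moved. The work goes in short steps, Python scripts to look and compute and a tool call to move; the robot and the scene stay as the last step left them, time stands still between calls to the robot, and variables do not carry over. Pictures are saved under pics/ and viewed, at most 10 in all, crops included, and the job is handed in when it is done.

Besides the shell and the picture viewer there is one more tool, called after "Emit:" by a JSON object that holds its "name" and its "arguments", one argument or row to a line. play_rows: Moves the arm, as the interface text tells. Its arguments: {"type":"object","properties":{"deltas":{"type":"array"}},"required":["deltas"]}

```bash
mkdir -p pics; ls
python3 - <<'E'
from cell import *
import cv2,numpy as np
print(read_state())
for n in("top","side"):
    im=get_image(n);cv2.imwrite(f"pics/{n}0.png",im[:,:,::-1]);c=camera_info(n);print(n,c["fx"],c["cx"],c["cy"],np.round(c["T"],3).tolist())
E
```

```text
pics
{'clock': 0.0, 'qpos': array([ 1.25917897,  0.62935812,  0.03842571,  1.51835826, -0.02699721,
        0.99629253, -0.01999263]), 'qd': array([-1.08608732e-04, -8.85001699e-04,  7.89127984e-04,  7.73341591e-04,
        9.55300474e-05,  1.47130204e-04,  2.23934875e-03]), 'tau': array([-2.08286849e-06, -5.63407159e+01,  1.22652333e+00, -1.93449032e+01,
        1.11151597e-02,  1.05206994e-02,  1.52345046e-05]), 'eef_pos': array([ 158.06294789, -629.8502115 ,  230.38412948]), 'tool_rot': array([-3.13969400e+00,  1.82733647e-05,  2.45839620e-01]), 'force': array([0.5690494 , 0.19781627, 0.39867014]), 'torque': array([ 0.07973657,  0.005573  , -0.02220888]), 'gripper_force': 0.0, 'width': 85.32802660890844}
top 575.3784637632577 330.84464178783674 240.903215194253 [[0.013, -0.995, 0.098, 433.692], [-1.0, -0.011, 0.017, -90.13], [-0.016, -0.098, -0.995, 1341.972], [0.0, 0.0, 0.0, 1.0]]
side 533.1786176660517 326.39115455670947 243.55900602765684 [[0.998, -0.009, 0.064, 487.219], [-0.06, -0.509, 0.859, -1089.413], [0.025, -0.861, -0.508, 643.656], [0.0, 0.0, 0.0, 1.0]]
```

View pics/top0.png

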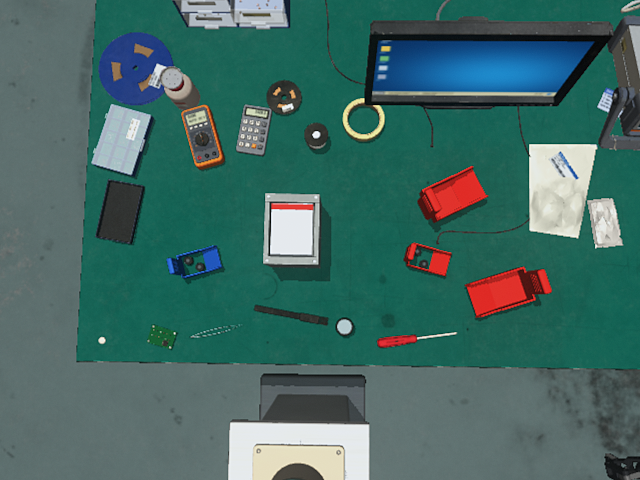

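View pics/side0.png

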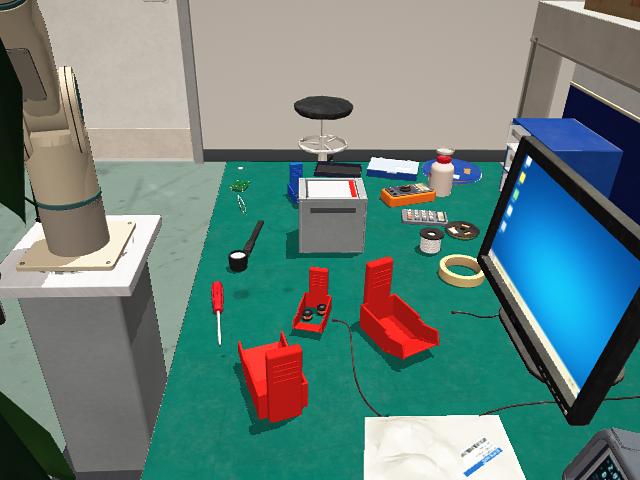

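The side and top views agree. In the top view the red candidates are the small cup holding two black drums at (427,259), a big cup at (453,193), a big cup at (508,292) and the screwdriver at (397,341). The blue twin is at (195,262). The small cup with the chokes looks right, so I'll measure it and the bin and check a close crop.

```bash
cat > h.py <<'E'
from cell import *
import cv2,numpy as np
def ray(n,u,v,z):
    c=camera_info(n);T=np.array(c["T"]);d=T[:3,:3]@np.array([(u-c["cx"])/c["fx"],(v-c["cy"])/c["fy"],1]);o=T[:3,3]
    return (o+d*(z-o[2])/d[2])[:2].round(1)
def proj(n,p):
    c=camera_info(n);T=np.array(c["T"]);q=T[:3,:3].T@(np.array(p)-T[:3,3]);return np.array([c["fx"]*q[0]/q[2]+c["cx"],c["fy"]*q[1]/q[2]+c["cy"]])
E
python3 - <<'E'
from h import *
im=cv2.imread("pics/top0.png")
c=np.hstack([cv2.resize(im[230:290,395:465],None,fx=5.5,fy=5.5,interpolation=2),cv2.resize(im[185:275,255:329],None,fx=5.5*60/90,fy=5.5*60/90,interpolation=2)])
cv2.imwrite("pics/crop1.png",c)
b,g,r=[im[:,:,i].astype(int) for i in range(3)]
m=((r>120)&(g<70)&(b<70)).astype(np.uint8);m[:, :400]=0
n,l,s,_=cv2.connectedComponentsWithStats(m)
for i in range(1,n):
    if s[i][4]>150:
        k=cv2.minAreaRect(cv2.findContours((l==i).astype(np.uint8),0,2)[0][0]);print(s[i],k,ray("top",*k[0],36)); 
        print([ray("top",*p,36).tolist() for p in cv2.boxPoints(k)])
# bin outer rim: light grey
w=((abs(r-g)<25)&(abs(b-g)<25)&(r>110)).astype(np.uint8); w[:180]=0;w[280:]=0;w[:,:250]=0;w[:,340:]=0
cc=max(cv2.findContours(w,0,2)[0],key=cv2.contourArea);k=cv2.minAreaRect(cc);print(k,ray("top",*k[0],140),[ray("top",*p,140).tolist() for p in cv2.boxPoints(k)])
E
```

```text
[ 422  166   66   55 1837] ((453.033935546875, 193.40496826171875), (34.53229904174805, 60.027217864990234), 64.65382385253906) [ 674.8 -346.9]
[[680.5, -268.0], [741.6, -392.8], [669.2, -425.6], [608.6, -301.5]]
[407 243  44  33 587] ((427.2924499511719, 258.2264099121094), (43.268577575683594, 24.175458908081055), 15.945394515991211) [ 525.3 -287.5]
[[511.7, -232.9], [564.9, -248.0], [538.8, -342.2], [485.9, -326.8]]
[ 465  267   71   50 1918] ((500.12841796875, 291.90679931640625), (36.236141204833984, 62.83607864379883), 72.47443389892578) [ 451.2 -450.8]
[[467.8, -371.5], [512.1, -506.9], [434.7, -529.7], [390.8, -395.1]]
[537 269  15  25 200] ((544.2000732421875, 281.10003662109375), (24.981992721557617, 7.905693054199219), 71.56504821777344) [ 476.7 -550. ]
[[500.3, -533.3], [506.2, -550.2], [453.1, -566.6], [447.3, -549.7]]
((291.26922607421875, 228.77024841308594), (55.24402618408203, 70.92279815673828), 1.5074357986450195) [576.8  13.7] [[502.9, 72.2], [653.5, 71.9], [651.5, -45.4], [501.3, -43.6]]
```

View pics/crop1.png

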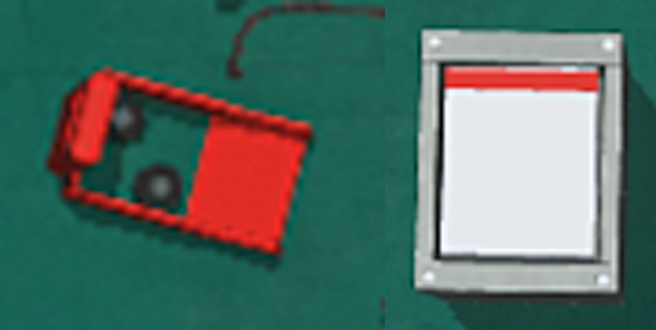

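The crop confirms it: the small 100 x 54 cup with two chokes, tab at the left (412,251) and lip at the right. The bin centre is about (577,14), with the hinge on the robot's side and the stripe away from it. I'll go above the tab.

Emit:
{"name": "play_rows", "arguments": {
  "deltas": [46,-28,0,0,0,0.05,1,92,-56,0,0,0,0.1,1,138,-84,5,0,0,0.15,1,184,-112,10,0,0,0.2,1,230,-140,15,0,0,0.25,1,277,-169,20,0,0,0.3,1,323,-197,25,0,0,0.36,1,369,-225,30,0,0,0.42,1,415,-253,30,0,0,0.47,1,461,-281,30,0,0,0.515,1]
}}

```text
clock: 1.35
eef_pos: [537.8, -244.3, 200.9]
tool_rot: [3.142, 0.001, -0.271]
force: [0.0, -0.3, 0.8]
width: 85.2
gripper_force: 0.0
```

Run:
```python
from h import *
print("tab",ray("top",412.3,251.3,92))
s=read_state();print(s["clock"],s["eef_pos"],s["tool_rot"],s["qpos"])
c=camera_info("wrist");im=get_image("wrist");cv2.imwrite("pics/w1.png",im[:,:,::-1]);print(c)
```

```text
tab [ 536.1 -246.6]
1.35 [ 537.80826446 -244.26413294  200.94227302] [ 3.14151156e+00  7.28357980e-04 -2.70705935e-01] [ 0.2645886   0.58324865  0.17922069  1.72501202 -0.13130221  0.84573655
 -1.33940867]
{'fx': 371.64829954431775, 'fy': 371.64829954431775, 'cx': 323.6381421158025, 'cy': 238.549830113934, 'T': array([[-2.67533053e-01, -9.26763224e-01, -2.63696781e-01,
         6.03267176e+02],
       [-9.63547996e-01,  2.57646282e-01,  7.20670073e-02,
        -2.62703436e+02],
       [ 1.15144332e-03,  2.73364812e-01, -9.61909743e-01,
         3.44170694e+02],
       [ 0.00000000e+00,  0.00000000e+00,  0.00000000e+00,
         1.00000000e+00]])}
```

View pics/w1.png

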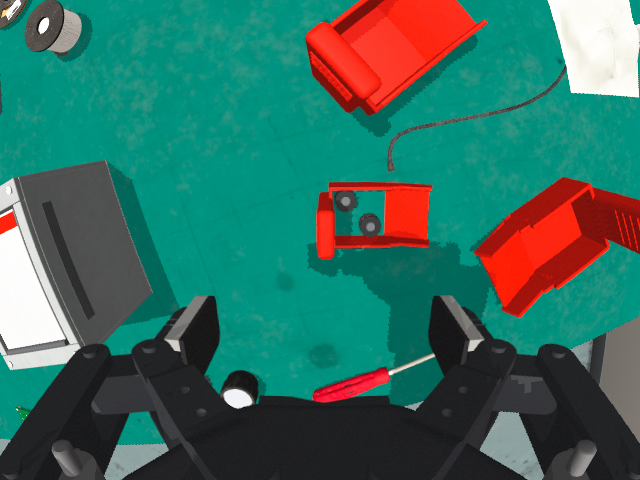

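The wrist view shows the cup at (375,215), tab at (326,225) with its top near (326,245), and the chokes at (346,201) and (370,225). The bin is at the left.

Run:
```python
from h import *
c=camera_info("wrist");T=np.array(c["T"])
def w(u,v,z):
    d=np.array([u-c["cx"],v-c["cy"]]);r=np.hypot(*d);t=r/c["fx"];e=np.r_[d/r*np.sin(t),np.cos(t)];e=T[:3,:3]@e;return (T[:3,3]+e*(z-T[2,3])/e[2])[:2].round(1)
im=cv2.imread("pics/w1.png");b,g,r=[im[:,:,i].astype(int) for i in range(3)]
m=((r>150)&(g<70)&(b<70))
for v in range(184,262,5): print(v,np.where(m[v,310:440])[0][[0,-1]]+310 if m[v,310:440].any() else 0, [int(x)+310 for x in np.where(np.diff(m[v,310:440].astype(int)))[0]])
for p in[(320,200),(319,257),(335,257),(334,200)]:print(p,w(*p,92))
for p in[(430,184),(429,247)]:print(p,w(*p,45))
```

```text
184 [329 419] [328, 419]
189 [329 431] [328, 431]
194 [320 428] [319, 331, 385, 428]
199 [319 428] [318, 328, 330, 332, 385, 428]
204 [319 427] [318, 329, 385, 427]
209 [319 427] [318, 329, 332, 333, 384, 427]
214 [317 427] [316, 333, 384, 427]
219 [317 427] [316, 334, 384, 427]
224 [317 427] [316, 334, 384, 427]
229 [317 426] [316, 334, 384, 426]
234 [317 426] [316, 334, 383, 426]
239 [317 426] [316, 334, 349, 375, 419, 426]
244 [317 427] [316, 335, 352, 354, 356, 427]
249 [318 333] [317, 333]
254 [318 333] [317, 333]
259 0 []
(320, 200) [ 568.9 -239.1]
(319, 257) [ 529.3 -227.7]
(335, 257) [ 526.4 -238.7]
(334, 200) [ 566.4 -248.4]
(430, 184) [ 551.8 -328.2]
(429, 247) [ 498.3 -316.7]
```

Run:
```python
from h import *
im=cv2.imread("pics/side0.png");b,g,r=[im[:,:,i].astype(int) for i in range(3)]
m=((r>110)&(g<70)&(b<70))
print([(v,(np.where(m[v,285:340])[0][[0,-1]]+285).tolist()) for v in range(264,336,4) if m[v,285:340].any()])
print("side tab top",ray("side",318.5,268,92), "floor-lip",ray("side",295,330,18),ray("side",324,333,18))
print("proj tab A,B side",proj("side",(536,-246.6,92)),proj("side",(545,-238,92)), "top",proj("top",(536,-246.6,92)),proj("top",(545,-238,92)))
c=camera_info("wrist");print(np.round(c["T"],3));T=np.array(c["T"])
def wp(p):
    q=T[:3,:3].T@(np.array(p)-T[:3,3]);h=np.hypot(q[0],q[1]);t=np.arctan2(h,q[2])*c["fx"];return (c["cx"]+q[0]/h*t).round(),(c["cy"]+q[1]/h*t).round()
print(wp((536,-246.6,92)),wp((545,-238,92)),"tcp",wp((537.8,-244.3,200.9)),wp((526,-285,214)),wp((549,-203,214)))
for q in((652,-45,140),(502,-45,140),(652,-45,0),(502,-45,0)): print("bin",wp(q),proj("side",q))
```

```text
[(268, [310, 325]), (272, [310, 327]), (276, [310, 327]), (280, [309, 327]), (284, [309, 327]), (288, [309, 327]), (292, [305, 327]), (296, [303, 331]), (300, [301, 330]), (304, [300, 330]), (308, [298, 330]), (312, [297, 329]), (316, [295, 328]), (320, [293, 326]), (324, [293, 325]), (328, [293, 324]), (332, [320, 321])]
side tab top [ 536.5 -247. ] floor-lip [ 491.1 -337.5] [ 543.  -347.4]
proj tab A,B side [318.20778431 267.87931057] [322.71948984 265.35142128] top [412.30591342 251.32441454] [408.34057399 247.1571415 ]
[[-2.59000e-01 -9.31000e-01 -2.59000e-01  6.09550e+02]
 [-9.66000e-01  2.48000e-01  7.50000e-02 -2.54099e+02]
 [-6.00000e-03  2.70000e-01 -9.63000e-01  3.44221e+02]
 [ 0.00000e+00  0.00000e+00  0.00000e+00  1.00000e+00]]
(np.float64(342.0), np.float64(242.0)) (np.float64(327.0), np.float64(233.0)) tcp (np.float64(347.0), np.float64(310.0)) (np.float64(450.0), np.float64(323.0)) (np.float64(242.0), np.float64(323.0))
bin (np.float64(25.0), np.float64(178.0)) [367.40501989 198.2423995 ]
bin (np.float64(100.0), np.float64(364.0)) [298.58345739 198.45641324]
bin (np.float64(118.0), np.float64(160.0)) [363.51419108 252.90660861]
bin (np.float64(165.0), np.float64(293.0)) [298.65743076 253.53746159]
```

Run:
```python
from h import *
s=read_state();print(s["clock"],s["eef_pos"],s["tool_rot"],s["qd"])
```

```text
1.4 [ 544.73062128 -235.51202218  200.72114959] [-3.13477726 -0.00318819 -0.26149168] [ 0.03832797 -0.01637066 -0.05726843  0.03596579 -0.00139977 -0.02122551
  0.18102696]
```

Emit:
{"name": "play_rows", "arguments": {
  "deltas": [0,1,0,0,0,0,1,0,1,30,0,0,0,1,0,1,65,0,0,0,1,0,1,100,0,0,0,1,0,1,130,0,0,0,1,0,1,149,0,0,0,1,0,1,149,0,0,0,1,0,1,149,0,0,0,1]
}}

```text
clock: 2.4
eef_pos: [537.2, -247.5, 53.3]
tool_rot: [3.141, -0.002, -0.27]
force: [-0.4, 0.5, 0.6]
width: 85.2
gripper_force: 0.0
```

Run:
```python
from h import *
im=get_image("wrist");cv2.imwrite("pics/w2.png",im[:,:,::-1]);print(read_state()["eef_pos"])
```

```text
[ 537.47579083 -247.41669227   53.56738864]
```

View pics/w2.png

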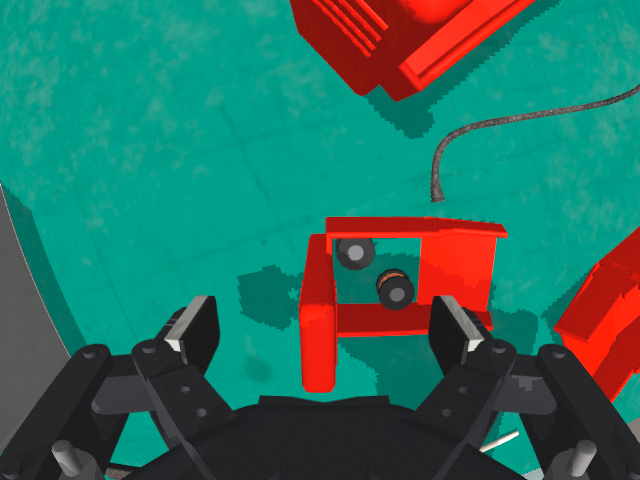

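The fingers at (205,320) and (445,320) straddle the tab at (318,330). It sits about 2 mm left of centre and is aligned, so I'll close.

Emit:
{"name": "play_rows", "arguments": {
  "deltas": [0,-2,0,0,0,0,0,0,-2,0,0,0,0,0,0,-2,0,0,0,0,0,0,-2,0,0,0,0,0,0,-2,0,0,0,0,0,0,-2,0,0,0,0,0,0,-2,0,0,0,0,0,0,-2,0,0,0,0,0]
}}

```text
clock: 3.45
eef_pos: [537.4, -245.1, 52.5]
tool_rot: [3.141, -0.001, -0.269]
force: [-0.9, -0.6, 2.7]
width: 11.4
gripper_force: 59.0
```

Gripped: width 11.4, force 59. I'll lift, then carry it gently towards the bin while turning.

Emit:
{"name": "play_rows", "arguments": {
  "deltas": [0,0,-25,0,0,0,0,0,0,-65,0,0,0,0,0,0,-110,0,0,0,0,0,0,-155,0,0,0,0,0,0,-185,0,0,0,0,-3,-6,-200,0,0,-0.06,0,-10,-20,-200,0,0,-0.17,0,-19,-39,-200,0,0,-0.31,0,-29,-59,-200,0,0,-0.45,0,-39,-79,-200,0,0,-0.6,0]
}}

```text
clock: 4.7
eef_pos: [519.5, -156.4, 251.0]
tool_rot: [-3.139, 0.002, 0.339]
force: [0.5, 0.0, -1.7]
width: 11.3
gripper_force: 58.5
```

Emit:
{"name": "play_rows", "arguments": {
  "deltas": [3,-22,0,0,0,-0.14,0,6,-44,0,0,0,-0.29,0,9,-66,0,0,0,-0.44,0,12,-88,0,0,0,-0.6,0,15,-110,0,0,0,-0.76,0,18,-132,0,0,0,-0.92,0,21,-154,0,0,0,-1.07,0,23,-167,0,0,0,-1.17,0,24,-175,0,0,0,-1.234,0,24,-175,0,0,0,-1.234,0]
}}

```text
clock: 5.95
eef_pos: [485.4, 16.1, 251.4]
tool_rot: [-3.139, -0.001, 1.568]
force: [0.0, -0.8, -0.8]
width: 11.2
gripper_force: 58.5
```

Emit:
{"name": "play_rows", "arguments": {
  "deltas": [0,0,0,0,0,0,0,0,0,0,0,0,0,0,0,0,0,0,0,0,0]
}}

```text
clock: 6.32
eef_pos: [486.5, 14.7, 252.3]
tool_rot: [-3.141, 0.0, 1.564]
force: [0.1, -0.6, -0.2]
width: 11.4
gripper_force: 58.5
```

Run:
```python
from h import *
s=read_state();print(s["clock"],s["eef_pos"],s["tool_rot"],s["qpos"],s["width"])
im=get_image("wrist");cv2.imwrite("pics/w3.png",im[:,:,::-1])
```

```text
6.325 [486.4881832   14.74332963 252.25780391] [-3.14147450e+00  1.52895111e-04  1.56414917e+00] [ 0.15043877  0.38343849 -0.32608469  1.92734552  0.15957392  0.85570269
 -0.26525133] 11.400856160093825
```

View pics/w3.png

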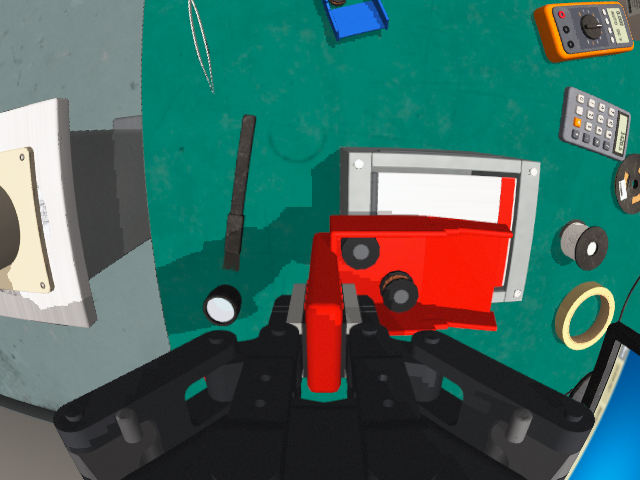

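The cup is held level over the port. Both chokes are still inside it at (358,250) and (398,290). Next I'll tip while lowering, to 38° first.

Emit:
{"name": "play_rows", "arguments": {
  "deltas": [0,3,6,0.087,0,0,0,0,7,12,0.175,0,0,0,0,12,17,0.262,0,0,0,0,17,22,0.349,0,0,0,0,21,28,0.41,0,0,0,0,25.5,34,0.471,0,0,0,0,33.5,39,0.576,0,0,0,0,40.5,42,0.663,0,0,0,0,40.5,42,0.663,0,0,0,0,40.5,42,0.663,0,0,0]
}}

```text
clock: 7.62
eef_pos: [527.4, 14.8, 210.6]
tool_rot: [-2.481, -0.0, 1.565]
force: [0.4, 0.5, -0.2]
width: 11.5
gripper_force: 59.3
```

Run:
```python
from h import *
s=read_state();print(s["eef_pos"],s["tool_rot"],s["qpos"],s["force"],s["torque"])
a=get_image("wrist");b=get_image("side")
cv2.imwrite("pics/w4.png",np.hstack([cv2.resize(a[90:390,230:560],(440,400)),cv2.resize(b[130:270,280:400],(343,400))])[:,:,::-1])
```

```text
[527.38472196  14.8052317  210.57420399] [-2.48137924e+00 -6.91795159e-05  1.56462344e+00] [ 0.08520335  0.87510391 -0.28655894  1.29497577  0.10756935  1.65176824
 -0.21010398] [ 0.41824421  0.48454926 -0.15758299] [ 0.07057815 -0.94638478  0.01441161]
```

View pics/w4.png

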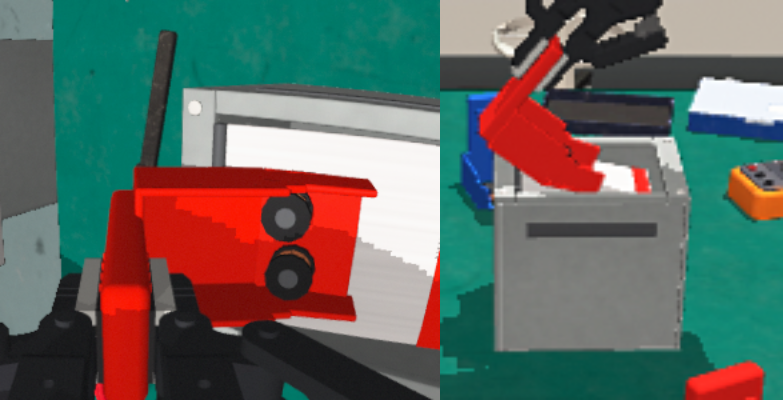

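The flap is pressed open and the chokes lie on the ramp at (285,218) and (290,272) in this crop. I'll continue to 50°.

Emit:
{"name": "play_rows", "arguments": {
  "deltas": [0,5,-0.5,0.05,0,0,0,0,10,-1,0.105,0,0,0,0,16,-1.6,0.157,0,0,0,0,22,-2.3,0.21,0,0,0,0,22,-2.3,0.21,0,0,0,0,22,-2.3,0.21,0,0,0,0,22,-2.3,0.21,0,0,0,0,22,-2.3,0.21,0,0,0,0,22,-2.3,0.21,0,0,0,0,22,-2.3,0.21,0,0,0]
}}

```text
clock: 8.98
eef_pos: [545.7, 14.8, 198.8]
tool_rot: [-2.268, -0.0, 1.565]
force: [2.0, -0.3, 1.9]
width: 11.5
gripper_force: 59.6
```

Run:
```python
from h import *
s=read_state();print(s["eef_pos"],s["tool_rot"],s["qpos"][5],s["force"])
a=get_image("wrist");b=get_image("side")
cv2.imwrite("pics/w5.png",np.hstack([cv2.resize(a[90:390,230:560],(440,400)),cv2.resize(b[130:270,280:400],(343,400))])[:,:,::-1])
```

```text
[545.67466519  14.76883021 198.75604959] [-2.26844118e+00 -1.36248027e-04  1.56484198e+00] 1.924033923016567 [ 1.97327712 -0.32587102  1.91980729]
```

View pics/w5.png

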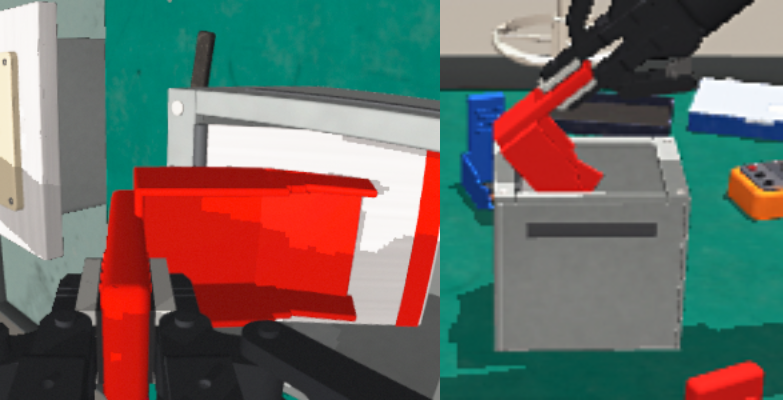

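The cup is empty. I'll hold a moment, then back out along the same path.

Emit:
{"name": "play_rows", "arguments": {
  "deltas": [0,0,0,0,0,0,0,0,0,0,0,0,0,0,0,-11,3.4,-0.105,0,0,0,0,-20.6,7.1,-0.21,0,0,0,0,-30,9,-0.3,0,0,0,0,-40,10.2,-0.4,0,0,0,0,-55,10.5,-0.55,0,0,0,0,-69,10.7,-0.7,0,0,0,0,-87,5,-0.873,0,0,0,0,-87,5,-0.873,0,0,0]
}}

```text
clock: 10.32
eef_pos: [482.0, 14.6, 263.3]
tool_rot: [-3.141, 0.002, 1.566]
force: [-0.2, 0.4, -0.8]
width: 11.2
gripper_force: 59.2
```

Emit:
{"name": "play_rows", "arguments": {
  "deltas": [0,0,-10,0,0,0,0,0,0,-10,0,0,0,0]
}}

```text
clock: 10.58
eef_pos: [487.8, 15.2, 272.4]
tool_rot: [3.141, -0.001, 1.564]
force: [0.5, 0.0, -0.6]
width: 11.0
gripper_force: 59.2
```

Run:
```python
from h import *
s=read_state();print(s["eef_pos"],s["tool_rot"],s["force"])
a=get_image("wrist");b=get_image("side")
cv2.imwrite("pics/w6.png",np.hstack([cv2.resize(a[90:390,230:560],(440,400)),cv2.resize(b[130:270,280:400],(343,400))])[:,:,::-1])
```

```text
[487.76849954  15.17088708 272.3565459 ] [ 3.14057284e+00 -5.98328553e-04  1.56441348e+00] [ 0.50590501  0.03798635 -0.59278665]
```

View pics/w6.png

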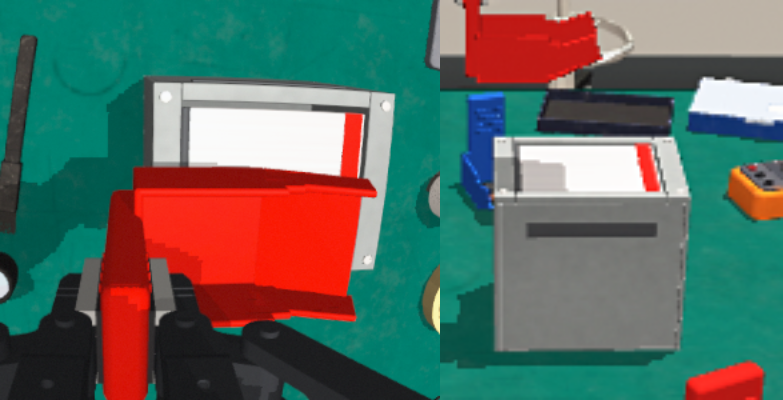

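The flap has shut with nothing on it (clean white, red stripe at (650,168) in the crop), and the cup is empty. I'll set the cup down on the -y side of the bin, at about (500,-165).

Emit:
{"name": "play_rows", "arguments": {
  "deltas": [-45,3,0,0,0,0,0,-95,7,0,0,0,0,0,-140,10,0,0,0,0,0,-180,14,0,0,0,0,0,-180,14,20,0,0,0,0,-180,14,70,0,0,0,0,-180,14,120,0,0,0,0,-180,14,165,0,0,0,0,-180,14,195,0,0,0,0,-180,14,205,0,0,0,0]
}}

```text
clock: 11.92
eef_pos: [497.9, -164.7, 64.4]
tool_rot: [-3.137, -0.001, 1.565]
force: [-0.4, 0.1, -1.1]
width: 11.5
gripper_force: 59.1
```

Emit:
{"name": "play_rows", "arguments": {
  "deltas": [0,0,0,0,0,0,0,0,0,4,0,0,0,0,0,0,8,0,0,0,0,0,0,12,0,0,0,0,0,0,12,0,0,0,0]
}}

```text
clock: 12.55
eef_pos: [498.8, -165.0, 55.0]
tool_rot: [-3.141, 0.0, 1.565]
force: [-0.2, 0.3, -1.0]
width: 11.3
gripper_force: 59.1
```

Emit:
{"name": "play_rows", "arguments": {
  "deltas": [0,0,1,0,0,0,0,0,0,2,0,0,0,0,0,0,2.5,0,0,0,0,0,0,2.5,0,0,0,0]
}}

```text
clock: 13.05
eef_pos: [499.0, -165.0, 52.5]
tool_rot: [3.142, -0.0, 1.565]
force: [0.1, -0.1, -1.0]
width: 11.7
gripper_force: 59.3
```

Emit:
{"name": "play_rows", "arguments": {
  "deltas": [0,0,1,0,0,0,0,0,0,1,0,0,0,0,0,0,1,0,0,0,0]
}}

```text
clock: 13.42
eef_pos: [499.0, -165.1, 52.4]
tool_rot: [3.141, 0.0, 1.565]
force: [-2.5, -0.0, 7.3]
width: 11.0
gripper_force: 60.6
```

Contact (7 N). Releasing and lifting off.

Emit:
{"name": "play_rows", "arguments": {
  "deltas": [0,0,-0.5,0,0,0,0.3,0,0,-0.5,0,0,0,0.6,0,0,-0.5,0,0,0,1,0,0,-0.5,0,0,0,1,0,0,-0.5,0,0,0,1,0,0,-0.5,0,0,0,1,0,0,-0.5,0,0,0,1]
}}

```text
clock: 14.3
eef_pos: [499.0, -165.0, 52.0]
tool_rot: [3.142, -0.0, 1.565]
force: [0.2, 0.1, -0.3]
width: 85.4
gripper_force: 0.0
```

Emit:
{"name": "play_rows", "arguments": {
  "deltas": [0,0,-15,0,0,0,1,0,0,-45,0,0,0,1,0,0,-85,0,0,0,1,0,0,-125,0,0,0,1,0,0,-150,0,0,0,1,0,0,-150,0,0,0,1,0,0,-150,0,0,0,1,0,0,-150,0,0,0,1]
}}

```text
clock: 15.3
eef_pos: [498.2, -164.8, 201.1]
tool_rot: [-3.14, -0.001, 1.565]
force: [0.2, -0.2, 0.1]
width: 85.8
gripper_force: 0.0
```

Run:
```python
from h import *
s=read_state();print(s["clock"],s["eef_pos"],s["width"],s["force"])
b=get_image("side")
cv2.imwrite("pics/s7.png",cv2.resize(b[120:360,200:520],(800,600))[:,:,::-1])
```

```text
15.3 [ 498.19416947 -164.84653676  201.13596663] 85.772797340457 [ 0.23550692 -0.22763727  0.07467434]
```

View pics/s7.png

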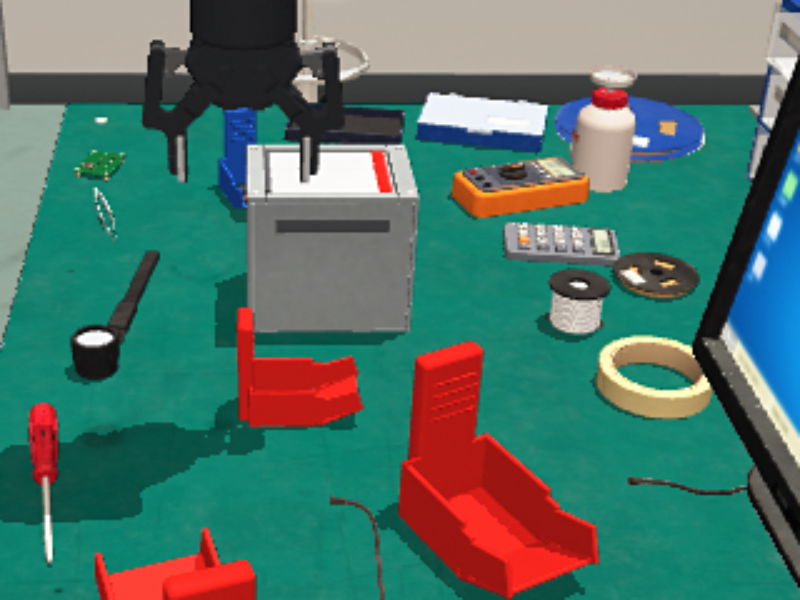

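The cup stands upright and released at (300,385), the bin is shut, and the gripper is clear.

```bash
python3 -c "
from cell import *
print(finish_job())"
```

```text
the job is handed in; nothing more can be done
None
```

I handed the job in at about 15 s: both chokes left the cup through the bin's flap, which shut with nothing on it, and the empty red cup stands upright and released beside the bin. I couldn't see inside the bin, and the hand-in gave no verdict.

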